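Find the case that rattles

TASK

One of the three closed white cases still has a loose part inside. Going from left to right, lift each case a good hand's breadth off the worktop, give it a few brisk shakes to and fro (about 0.3 m/s) and set it back upright where it stood (the right-hand one may stay in the hand if it is the one); then take the case that rattles and hold it out level and still over the middle of the kidney dish that stands behind the cases, clear above its rim, and finish there still holding it. Leave the stamp, the pump bottle, the stapler and the dish where they are.

Things in the scene. Friction and masses are not known exactly. Their poses are not given: they have to be found in the camera images.
- case_left: leftmost (greatest y) closed plain white plastic case, 110 mm long (x axis), 58 mm wide (y axis), 54 mm high; origin at the centre of its underside, z up. A black clasp on the -x end projects 5 mm; the lid is sealed. Empty it weighs 0.15 to 0.38 kg, each case differently, so weight does not tell which one has the loose part; that changes from run to run.
- case_middle: middle closed plain white plastic case, 110 mm long (x axis), 58 mm wide (y axis), 54 mm high; origin at the centre of its underside, z up. Looks like case_left. The loose part, in one case only, is a hard 32 mm ball of 0.13 kg that rolls freely in a hollow 94 mm long (x), 42 mm wide, 40 mm high.
- case_right: rightmost (least y) closed plain white plastic case, 110 mm long (x axis), 58 mm wide (y axis), 54 mm high; origin at the centre of its underside, z up. After a brisk 60 mm stroke along the case the ball runs on to the end the stroke went to, knocks and stays there: the wrist moment about the case's width then differs by 0.04 N m or more between strokes forward and back; empty, it does not.
- kidney_dish: shallow open kidney-shaped pale dish, 206 mm long (its x axis), 96 mm wide (its y axis), rim 32 mm above the worktop, behind the cases as the robot sees them; origin at the centre of its underside, z up. Loose, weighs 0.15 kg.
- stamp: bystander: rubber stamp, 24x48 mm foot, 67 mm high, standing; origin at the centre of its underside
- gel_bottle: bystander: pump bottle, 58x69 mm, 160 mm high, standing; origin at the centre of its underside
- stapler: bystander: stapler, 135x36x47 mm, lying; origin at the centre of its underside
Things that resemble listed ones, but are neither listed nor needed, are in the scene too. Leave any red look-alike of the case_middle alone.

How it is judged (in metres and radians):
On the way, in this order (a step that is already met when the one before it is completed fails the run):
1. the left case, held at least 40 mm off the worktop: a first quick stroke (faster than 0.2 m/s) (height (world z) of case_left above 0.04 m and contact force between the fingers and case_left above 1 N and linear speed of case_left above 0.2 m/s).
2. the left case, held at least 40 mm off the worktop: turning round (slower than 0.08 m/s) (height (world z) of case_left above 0.04 m and contact force between the fingers and case_left above 1 N and linear speed of case_left below 0.08 m/s).
3. the left case, held at least 40 mm off the worktop: a second quick stroke (all of step 1).
4. the middle case, held at least 40 mm off the worktop: a first quick stroke (faster than 0.2 m/s) (height (world z) of case_middle above 0.04 m and contact force between the fingers and case_middle above 1 N and linear speed of case_middle above 0.2 m/s).
5. the middle case, held at least 40 mm off the worktop: turning round (slower than 0.08 m/s) (height (world z) of case_middle above 0.04 m and contact force between the fingers and case_middle above 1 N and linear speed of case_middle below 0.08 m/s).
6. the middle case, held at least 40 mm off the worktop: a second quick stroke (all of step 4).
7. the right case, held at least 40 mm off the worktop: a first quick stroke (faster than 0.2 m/s) (height (world z) of case_right above 0.04 m and contact force between the fingers and case_right above 1 N and linear speed of case_right above 0.2 m/s).
8. the right case, held at least 40 mm off the worktop: turning round (slower than 0.08 m/s) (height (world z) of case_right above 0.04 m and contact force between the fingers and case_right above 1 N and linear speed of case_right below 0.08 m/s).
9. the right case, held at least 40 mm off the worktop: a second quick stroke (all of step 7).
At the end, for the whole second after the job is handed in: The rattling case is held in the fingers, still, level within 0.25 rad, underside 50 to 300 mm up, its middle within 45 mm of the dish's middle seen from above, not touching the dish; the other two stand upright, released, on the worktop within 50 mm of where they began (((distance between loose_part_c0 and case_left below 0.07 m and horizontal distance between case_left and kidney_dish below 0.045 m and height (world z) of case_left between 0.05 and 0.3 m and angle between case_left's own z axis and vertical below 0.25 rad and linear speed of case_left below 0.03 m/s and contact force between the fingers and case_left above 1 N and contact force between case_left and kidney_dish below 0.1 N and (distance of case_middle from where it was at the start of the episode below 0.05 m and height (world z) of case_middle below 0.006 m and angle between case_middle's own z axis and vertical below 0.1 rad and linear speed of case_middle below 0.02 m/s and contact force between the fingers and case_middle below 0.1 N) and (distance of case_right from where it was at the start of the episode below 0.05 m and height (world z) of case_right below 0.006 m and angle between case_right's own z axis and vertical below 0.1 rad and linear speed of case_right below 0.02 m/s and contact force between the fingers and case_right below 0.1 N)) or (distance between loose_part_c0 and case_middle below 0.07 m and horizontal distance between case_middle and kidney_dish below 0.045 m and height (world z) of case_middle between 0.05 and 0.3 m and angle between case_middle's own z axis and vertical below 0.25 rad and linear speed of case_middle below 0.03 m/s and contact force between the fingers and case_middle above 1 N and contact force between case_middle and kidney_dish below 0.1 N and (distance of case_left from where it was at the start of the episode below 0.05 m and height (world z) of case_left below 0.006 m and angle between case_left's own z axis and vertical below 0.1 rad and linear speed of case_left below 0.02 m/s and contact force between the fingers and case_left below 0.1 N) and (distance of case_right from where it was at the start of the episode below 0.05 m and height (world z) of case_right below 0.006 m and angle between case_right's own z axis and vertical below 0.1 rad and linear speed of case_right below 0.02 m/s and contact force between the fingers and case_right below 0.1 N)) or (distance between loose_part_c0 and case_right below 0.07 m and horizontal distance between case_right and kidney_dish below 0.045 m and height (world z) of case_right between 0.05 and 0.3 m and angle between case_right's own z axis and vertical below 0.25 rad and linear speed of case_right below 0.03 m/s and contact force between the fingers and case_right above 1 N and contact force between case_right and kidney_dish below 0.1 N and (distance of case_left from where it was at the start of the episode below 0.05 m and height (world z) of case_left below 0.006 m and angle between case_left's own z axis and vertical below 0.1 rad and linear speed of case_left below 0.02 m/s and contact force between the fingers and case_left below 0.1 N) and (distance of case_middle from where it was at the start of the episode below 0.05 m and height (world z) of case_middle below 0.006 m and angle between case_middle's own z axis and vertical below 0.1 rad and linear speed of case_middle below 0.02 m/s and contact force between the fingers and case_middle below 0.1 N)))); the arm keeps its last pose, push and grip.
It fails at once if the rubber stamp is pushed more than 30 mm or tipped (distance of stamp from where it was at the start of the episode above 0.03 m or angle between stamp's own z axis and vertical above 0.4 rad).
It fails at once if the pump bottle is pushed more than 30 mm or tipped (distance of gel_bottle from where it was at the start of the episode above 0.03 m or angle between gel_bottle's own z axis and vertical above 0.4 rad).
It fails at once if the stapler is pushed more than 30 mm or tipped (distance of stapler from where it was at the start of the episode above 0.03 m or angle between stapler's own z axis and vertical above 0.4 rad).
It fails at once if the kidney dish is pushed more than 30 mm (distance of kidney_dish from where it was at the start of the episode above 0.03 m).
It also fails if it takes over 72 s, if anything falls off the work surface, if the arm or the gripper's body presses on something with over 40 N, if the wrist force passes 120 N, or if a joint passes its speed limit or range.

ROBOT

A 6-joint arm with a two-finger parallel gripper is mounted at the origin on a cart in front of the work surface, level with it; the furniture and walls round the work are solid. World frame = base frame: x ahead of the robot, y to its left, z up, the work surface at z = 0. Lengths are in mm, angles in degrees, forces in N, time in s.
With the tool pointing down it reaches from about 300 to 850 mm from the base axis. Payload 4.2 kg.
Tool frame: the origin (TCP) lies at the centre of the arm's flange, where the gripper is bolted on; the fingertips stand env.tips_ahead ahead of it and the grasp point (between the pads) lies 172 mm ahead of it (env.tips_ahead is the distance from the TCP to the fingertips, in mm); z points along the fingers, y is the direction in which the jaws open and shut (so a half turn about z gives the same grasp; the last joint's range is limited). The gripper opens to 91 mm and grips with 3 to 60 N. Pads are 32 mm wide; open, the fingers measure 118 mm over their backs; the gripper's body (76 mm by 178 mm) begins 60 mm behind the grasp point.
Start: joints at [-73.281, 18.312, 89.639, -0, 72.044, -1.146], TCP at [176.392, -547.274, 404.776] pointing down, gripper open.
Joint ranges: [-177.97, 177.97], [-48.28, 115.42], [12.27, 149.76], [-77.06, 257.06], [2.81, 150.46], [-146.56, 146.56]. Speed limits (degrees/s): [147.25, 147.25, 180, 180, 180, 180].

INTERFACE

Orientations are given as [roll, pitch, yaw] about the fixed x, y, z axes, in that order (R = Rz(yaw) Ry(pitch) Rx(roll)).
In Python, from workcell import env gives the robot as it stands.
- The arm moves only by the tool servo_tool, never from a script. Its argument "series" is a list of rows, each a list of 7 numbers: the turn, a rotation vector about the tool's x, y, z in degrees, then the shift along the tool's x, y, z in cm, then the opening, from 0 (shut) to 1 (fully open). A call has exactly 10 rows; each row shifts and turns the commanded pose from where the row before left it, along the tool's axes as they then stand; what a row does not reach is not made up. A row lasts 1/8 s, in which the tool goes at most 62.5 mm and 10.7 degrees, less where a joint would pass 70% of its speed; a pose out of reach is approached as far as the arm can. A call with a gripper value outside its range is refused whole. The fingers move at their own pace and stop on an object; "newtons" is the grip in N (left out, the last holds). Time passes only in rows, so rows that do not move let the fingers close, or fill a call up. It gives the time, the measured TCP pose, the force and the opening at its end, in the units of the state.
- env.state(): the state, without advancing time (a new reading comes with each control period).
- env.grab_frame(name): name is "scene" or "side" or "wrist"; returns (picture, depth): 384x512x3 uint8, red, green, blue; 384x512 float32, mm along the optical axis (not along the pixel's ray), 0 where there is no reading.
- env.camera_info(name): a dict with "vertical_fov" (degrees; the focal length in pixels is half the picture's height over the tangent of half this angle, whatever the lens; pixels are square), "cx", "cy" (the principal point, pixels), "R" (3x3) and "t" (3): a world point X has camera coordinates R X + t. Camera axes: x right, y down, z forward; pixel columns grow to the right and rows downward; lengths in mm; the calibration is good to about 2 mm. The wrist camera is an equidistant fisheye: a pixel r from the principal point sees the ray r / f radians off the axis. A picture is of the moment at which its call begins: read the wrist's pose just before it. camera_info takes no time and is no camera call; for the wrist camera it gives the pose at the moment of the call.
- env.job_done(): hands the job in, once; it reports no verdict.
Trained networks look in the newest picture that a camera, given by its name, has taken for a name from the list of things; names that differ only in an ending like _2 or _b are one class to them, and where a whole thing is asked for, a point or a joint stands for the part that bears it (a point fixed in the world has none). Each returns a list of dicts, best first, with "conf" (0 to 1); they miss things now and then, are a little off and sometimes report something else, mostly with a low value. They report only what shows in the picture. A call takes as long as a camera call. They do not tell look-alikes from the thing itself.
- env.silhouettes(camera, query): "pixels" (384x512 bool, what is visible of it) and "uv" ([column, row] in pixels, amid what is visible of it).
The state is a dict: "time_s": time; "qpos": joint angles; "qvel": joint speeds; "effort": joint torques, N m; "ee_pos": TCP position; "ee_rot": TCP orientation; "force": force on the tool from outside, world axes, zero at the start; "torque": the same for the moment, N m; "gripper_width": finger opening in mm.
Only numpy, scipy, OpenCV 4.12 (cv2) and the standard library are available. Lean on these libraries where they do the work, as an engineer would, in place of code of your own. Each camera call takes 0.05 s, during which the arm holds its last target.

## Working session

There is one attempt and no reset: what is moved stays moved. The work goes in short steps, Python scripts to look and compute and a tool call to move; the robot and the scene stay as the last step left them, time stands still between calls to the robot, and variables do not carry over. Pictures are saved under pics/ and viewed, and the job is handed in when it is done.

Besides the shell and the picture viewer there is one more tool, called after "Call:" as name([rows], argument=value, ...), one row to a line, values as JSON. servo_tool: Moves the arm, as the interface text tells. Its arguments: {"type":"object","properties":{"series":{"type":"array"},"newtons":{"type":"number"}},"required":["series"]}

```bash
ls; mkdir -p pics
python3 - <<'E'
from workcell import env
import cv2,numpy as np
s=env.state(); print(s); print(env.tips_ahead)
for n in ['scene','side']:
    p,d=env.grab_frame(n); cv2.imwrite(f'pics/{n}0.png',p[:,:,::-1]); np.save(f'pics/{n}0.npy',d)
    ci=env.camera_info(n); print(n,ci)
E
```

```text
pics
{'time_s': 0.0, 'qpos': array([-7.32811745e+01,  1.83536259e+01,  8.97053294e+01,  1.21376499e-03,
        7.20451071e+01, -1.14646469e+00]), 'qvel': array([-0.05655531,  0.04948154, -0.08682214,  0.01856573, -0.16151039,
        0.11509762]), 'effort': array([-1.27085532e-03, -4.12466490e+01, -2.31981343e+01,  7.24737416e-02,
        4.58451617e-02, -1.65470283e-04]), 'ee_pos': array([ 176.35204527, -547.1252654 ,  403.90737663]), 'ee_rot': array([-1.79895981e+02, -3.23584926e-03,  1.78649120e+01]), 'force': array([0.35619788, 0.32300311, 0.23498913]), 'torque': array([ 0.04842331, -0.05440678,  0.00825287]), 'gripper_width': 91.40816309301846}
190.8
scene {'vertical_fov': 55.95291882375835, 'cx': 263.6739093298758, 'cy': 189.6869179188181, 'R': array([[-0.73915021, -0.67332921,  0.01687424],
       [-0.44778239,  0.4725319 , -0.75908137],
       [ 0.50313804, -0.56863115, -0.65077702]]), 't': array([376.62203634, 280.04693177, 787.02405364])}
side {'vertical_fov': 47.804035553578096, 'cx': 256.8706738770758, 'cy': 192.0455093529964, 'R': array([[-0.84499872, -0.53453938,  0.0156469 ],
       [-0.35746506,  0.54283446, -0.75996676],
       [ 0.39773849, -0.64776416, -0.64977357]]), 't': array([ 442.99591487,  267.88289155, 1055.90174734])}
```

View pics/scene0.png

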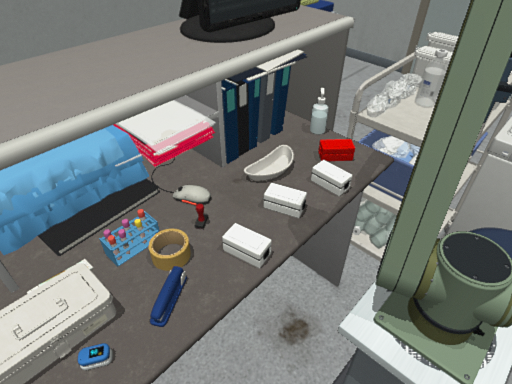

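View pics/side0.png

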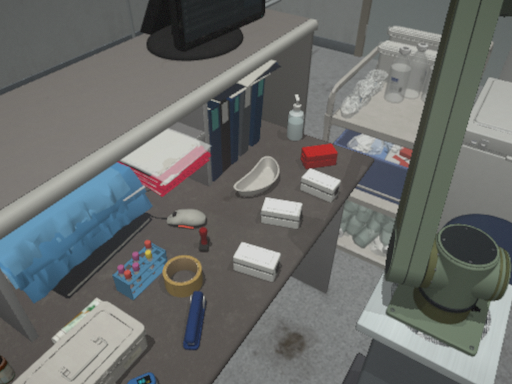

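The scene view shows three white cases at (247,244), (285,200) and (331,176). The red look-alike is at (337,149), the dish at (269,163), the stamp at (200,215), the stapler at (168,296) and the bottle at (319,112). Next I measure them from silhouettes and depth.

```bash
cat > h.py <<'E'
from workcell import env
import cv2,numpy as np
def cloud(name,d):
    ci=env.camera_info(name); H,W=d.shape
    f=H/2/np.tan(np.radians(ci['vertical_fov']/2))
    u,v=np.meshgrid(np.arange(W),np.arange(H))
    P=np.stack([(u-ci['cx'])/f*d,(v-ci['cy'])/f*d,d],-1)
    return (P-np.array(ci['t']))@np.array(ci['R'])
E
python3 - <<'E'
from h import *
for n in ['scene','side']:
    p,d=env.grab_frame(n); P=cloud(n,d)
    for q in ['case_middle','kidney_dish','stamp','gel_bottle','stapler']:
        for r in env.silhouettes(n,q):
            m=r['pixels']&(d>0)
            if m.sum()<20: continue
            X=P[m]; 
            print(n,q,round(r['conf'],2),np.round(r['uv']),m.sum(),'lo',np.percentile(X,2,axis=0).round(),'hi',np.percentile(X,98,axis=0).round(), 'col',p[m].mean(0).round())
            if r['conf']>.3:
                zt=np.percentile(X[:,2],95)
                if q=='kidney_dish': T=X
                else: T=X[X[:,2]>zt-5]
                c,s,a=cv2.minAreaRect(T[:,:2].astype(np.float32)); print('   rect',np.round(c,1),np.round(s,1),round(a,1),'ztop',zt.round(1))
E
```

```text
scene case_middle 0.79 [284. 200.] 1089 lo [411. -78.   2.] hi [519.   0.  58.] col [187. 189. 185.]
   rect [468.1 -41.6] [108.3  59.3] 19.3 ztop 57.2
scene case_middle 0.61 [336. 149.] 751 lo [ 450. -405.    4.] hi [ 549. -300.   58.] col [164.  14.   9.]
   rect [ 503.  -353.8] [108.5  61.6] 43.8 ztop 57.5
scene kidney_dish 0.57 [271. 166.] 1030 lo [ 565. -248.    1.] hi [650. -60.  36.] col [183. 181. 172.]
   rect [ 607.1 -176.7] [ 97.1 248.2] 1.9 ztop 35.0
scene stamp 0.65 [201. 221.] 211 lo [573. 142.   6.] hi [602. 186.  68.] col [78. 32. 32.]
   rect [590.  163.6] [18.1 15.4] 46.9 ztop 67.2
scene gel_bottle 0.96 [321. 116.] 552 lo [ 619. -716.  -86.] hi [ 770. -420.  161.] col [150. 160. 157.]
   rect [ 655.4 -458.8] [10.5 45.7] 36.0 ztop 145.1
scene stapler 0.76 [169. 297.] 1115 lo [422. 312.   6.] hi [491. 424.  49.] col [38. 57. 95.]
   rect [463.9 363.6] [ 22.7 114.8] 29.5 ztop 47.7
side case_middle 0.97 [284. 215.] 1029 lo [410. -73.   1.] hi [514.   4.  54.] col [167. 168. 164.]
   rect [466.5 -36.8] [107.7  60.3] 20.1 ztop 53.8
side case_middle 0.86 [320. 152.] 716 lo
[... 262 characters left out ...]
op 30.9
side kidney_dish 0.96 [259. 182.] 1086 lo [ 564. -244.   -5.] hi [651. -57.  32.] col [154. 152. 145.]
   rect [ 616.8 -149. ] [205.2 120.5] 88.7 ztop 30.8
side stamp 0.45 [203. 243.] 209 lo [570. 143.  -3.] hi [606. 189.  64.] col [78. 50. 48.]
   rect [590.  166.6] [18.7 19.1] 42.4 ztop 63.6
side stamp 0.23 [294. 121.] 473 lo [ 617. -453.    7.] hi [ 665. -416.  132.] col [132. 139. 137.]
side gel_bottle 0.62 [294. 121.] 543 lo [ 617. -462.    3.] hi [ 669. -416.  156.] col [131. 138. 136.]
   rect [ 652.1 -454.2] [10.4 48.6] 38.1 ztop 146.2
side stapler 0.66 [194. 322.] 870 lo [421. 316.   3.] hi [493. 428.  46.] col [46. 59. 87.]
   rect [460.6 369.4] [ 21.4 117.6] 29.5 ztop 45.5
```

Run:
```python
from h import *
for n in ['scene','side']:
    p,d=env.grab_frame(n); P=cloud(n,d)
    mx=p.max(2).astype(int);mn=p.min(2).astype(int)
    X=P
    m=(d>0)&(mn>110)&(mx-mn<30)&(X[...,2]>44)&(X[...,2]<64)&(X[...,0]>300)&(X[...,0]<700)&(X[...,1]>-420)&(X[...,1]<250)
    k,lab,st,ce=cv2.connectedComponentsWithStats(m.astype(np.uint8))
    for i in range(1,k):
        if st[i,4]<150: continue
        T=X[lab==i]; zt=np.median(T[:,2]); T=T[abs(T[:,2]-zt)<5]
        c,s,a=cv2.minAreaRect(T[:,:2].astype(np.float32)); print(n,ce[i].round(),st[i,4],np.round(c,1),np.round(s,1),round(a,1),zt.round(1))
    m=(d>0)&(X[...,2]>24)&(X[...,2]<40)&(mn>90)&(mx-mn<30)&(X[...,0]>530)&(X[...,0]<680)&(X[...,1]>-280)&(X[...,1]<-20)
    k,lab,st,ce=cv2.connectedComponentsWithStats(m.astype(np.uint8))
    i=1+np.argmax(st[1:,4]);T=X[lab==i]
    c,s,a=cv2.minAreaRect(T[:,:2].astype(np.float32)); print('dish',ce[i].round(),np.round(c,1),np.round(s,1),round(a,1),np.median(T[:,2]))
    x0,y0,x1,y1=(190,130,380,290) if n=='scene' else (200,130,370,300)
    cv2.imwrite(f'pics/{n}crop.png',cv2.resize(p[y0:y1,x0:x1,::-1],None,fx=4,fy=4,interpolation=cv2.INTER_CUBIC)[:600,:800])
```

```text
scene [332. 172.] 516 [ 431.1 -218.1] [ 60.5 108.9] 88.2 55.3
scene [285. 195.] 627 [467.9 -41.1] [109.8  59.5] 18.2 55.3
scene [247. 240.] 908 [430.4 151.1] [110.2  58.9] 11.7 55.0
dish [269. 161.] [ 605.6 -155.4] [ 96.8 209.3] 1.3 32.42046388668393
side [321. 180.] 466 [ 429.5 -214.1] [ 62.6 109.6] 88.6 51.0
side [281. 208.] 578 [467.  -38.7] [109.   61.9] 19.4 51.3
side [257. 256.] 817 [428.6 155.8] [110.5  60.5] 11.5 51.8
dish [257. 175.] [ 604.4 -150.9] [ 95.5 206.9] 0.4 28.87789891663853
```

View pics/scenecrop.png

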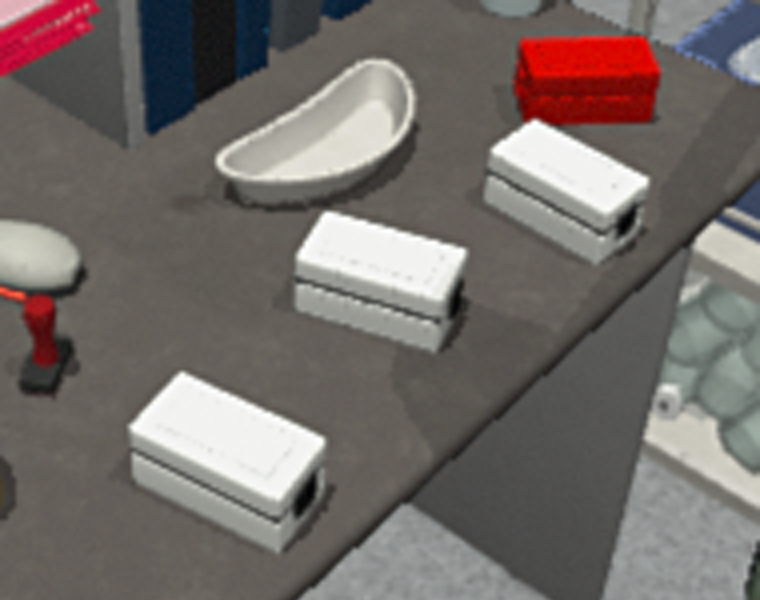

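The three white cases are confirmed: each has a black clasp facing the robot, and the red one is only the look-alike. The averaged measurements are:

| Thing | Position (mm) | Yaw |
|---|---|---|
| Left case | (429.5, 153.5) | 11.6° |
| Middle case | (467.5, -40) | 18.8° |
| Right case | (430, -216) | -1.6° |
| Dish | (605, -153) | – |

Before moving I check for tall obstacles near the dish.

Run:
```python
from h import *
g={}
for n in ['scene','side']:
    p,d=env.grab_frame(n); P=cloud(n,d); X=P[(d>0)]
    X=X[(X[:,0]>350)&(X[:,0]<900)&(X[:,1]>-450)&(X[:,1]<300)&(X[:,2]>65)&(X[:,2]<700)]
    for x,y,z in X:
        k=(int(y//50)*50,int(x//25)*25); g[k]=max(g.get(k,0),z)
ys=sorted({k[0] for k in g}); 
for y in ys: print(y,[(x,int(z)) for (yy,x),z in sorted(g.items()) if yy==y])
```

```text
-450 [(600, 106), (625, 162), (650, 155), (675, 279), (700, 323), (725, 333), (750, 334), (775, 334), (800, 334), (825, 344), (850, 452), (875, 356)]
-400 [(675, 278), (700, 321), (725, 333), (750, 334), (775, 333), (800, 333), (825, 353), (850, 465), (875, 449)]
-350 [(700, 322), (725, 334), (750, 334), (775, 333), (800, 345), (825, 354), (850, 473), (875, 476)]
-300 [(700, 324), (725, 333), (750, 334), (775, 333), (800, 343), (825, 352), (850, 479), (875, 487)]
-250 [(700, 321), (725, 334), (750, 334), (775, 333), (800, 334), (825, 349), (850, 368), (875, 499)]
-200 [(700, 322), (725, 333), (750, 334), (775, 333), (800, 333), (825, 333), (850, 346), (875, 510)]
-150 [(700, 320), (725, 334), (750, 333), (775, 333), (800, 333), (825, 333), (850, 332), (875, 512)]
-100 [(700, 320), (725, 334), (750, 334), (775, 333), (800, 333), (825, 332), (850, 333), (875, 333)]
-50 [(700, 322), (725, 334), (750, 334), (775, 333), (800, 333), (825, 333), (850, 333), (875, 333)]
0 [(625, 250), (650, 250), (675, 252), (700, 322), (725, 333), (750, 334), (775, 333), (800, 332), (825, 333), (850, 332), (875, 333)]
50 [(625, 249), (650, 252), (675, 253), (700, 322), (725, 333), (750, 333), (775, 333), (800, 333), (825, 333), (850, 333), (875, 333)]
100 [(625, 249), (650, 251), (675, 253), (700, 323), (725, 333), (750, 333), (775, 333), (800, 333), (825, 333), (850, 333), (875, 333)]
150 [(575, 69), (625, 248), (650, 251), (675, 253), (700, 321), (725, 334), (750, 333), (775, 333), (800, 333), (825, 333), (850, 332), (875, 333)]
200 [(625, 247), (650, 250), (675, 252), (700, 323), (725, 333), (750, 334), (775, 333), (800, 332), (825, 332), (850, 332), (875, 333)]
250 [(650, 87), (675, 177), (700, 321), (725, 334), (750, 333), (775, 332), (800, 332), (825, 332), (850, 332), (875, 332)]
```

Call:
servo_tool([
  [0,0,1,2,-6,0,1],
  [0,0,1,2,-6,0,1],
  [0,0,1,2,-5.8,0,1],
  [0,0,1,2,-5.8,0,1],
  [0,0,1,2,-5.8,0,1],
  [0,0,1,2,-5.8,0,1],
  [0,0,0,2,-5.8,0,1],
  [0,0,0,2,-5.8,0,1],
  [0,0,0,0,0,0,1],
  [0,0,0,0,0,0,1],
], newtons=35)

```text
time_s: 2.15
ee_pos: [214.0, -63.3, 405.0]
ee_rot: [179.9, -0.0, 12.0]
force: [0.9, 0.7, -0.9]
gripper_width: 91.2
```

Call:
servo_tool([
  [0,0,0.4,3.66,-2.39,1.6,1],
  [0,0,0,3.66,-2.39,1.6,1],
  [0,0,0,3.66,-2.39,1.6,1],
  [0,0,0,3.66,-2.39,1.6,1],
  [0,0,0,3.66,-2.39,1.6,1],
  [0,0,0,3.66,-2.39,1.6,1],
  [0,0,0,3.63,-2.38,1.9,1],
  [0,0,0,0,0,0,1],
  [0,0,0,0,0,0,1],
  [0,0,0,0,0,0,1],
])

```text
time_s: 3.4
ee_pos: [431.2, 149.9, 290.1]
ee_rot: [180.0, -0.0, 11.3]
force: [-1.0, 1.2, 0.7]
gripper_width: 91.5
```

Run:
```python
from h import *
s=env.state(); print(s['ee_pos'],s['ee_rot'],s['torque'])
p,d=env.grab_frame('wrist'); cv2.imwrite('pics/w1.png',p[:,:,::-1])
```

```text
[431.1705593  149.89736589 290.10823278] [ 1.79986693e+02 -3.87643236e-03  1.12911068e+01] [-0.06738338  0.00491731 -0.03523729]
```

View pics/w1.png

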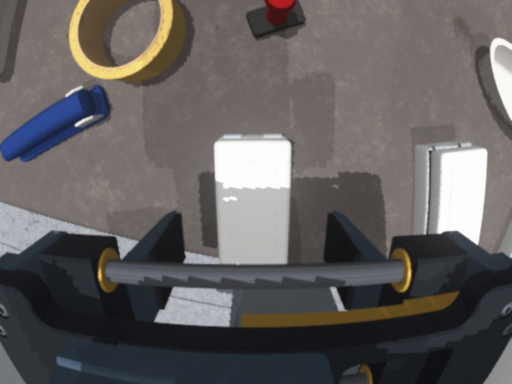

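The wrist view shows the left case centred between the fingers (case at column ~253, finger midpoint ~255) and aligned. I descend and close.

Call:
servo_tool([
  [0,0,0,0,0,1.8,1],
  [0,0,0,0,0,1.8,1],
  [0,0,0,0,0,1.8,1],
  [0,0,0,0,0,1.8,1],
  [0,0,0,0,0,1.8,1],
  [0,0,0,0,0,0,1],
  [0,0,0,0,0,0,0],
  [0,0,0,0,0,0,0],
  [0,0,0,0,0,0,0],
  [0,0,0,0,0,0,0],
], newtons=35)

```text
time_s: 4.7
ee_pos: [431.4, 151.6, 200.1]
ee_rot: [180.0, -0.0, 11.5]
force: [-0.0, -1.8, 3.4]
gripper_width: 57.8
```

```bash
python3 -c "
from workcell import env
s=env.state(); print({k:s[k] for k in ['time_s','ee_pos','ee_rot','force','torque','gripper_width','qpos']})"
```

```text
{'time_s': 4.7, 'ee_pos': array([431.40382509, 151.63407233, 200.1384575 ]), 'ee_rot': array([ 1.79989213e+02, -4.17337223e-02,  1.14728668e+01]), 'force': array([-0.04162789, -1.77923411,  3.43643816]), 'torque': array([-0.10311384, -0.04835591, -0.00448053]), 'gripper_width': 57.75253250593815, 'qpos': array([ 1.79298655e+01,  2.18887186e+01,  1.20189094e+02, -2.50987434e-02,
        3.78819341e+01,  9.64768070e+01])}
```

Call:
servo_tool([
  [0,0,0,0,0,-0.6,0],
  [0,0,0,0,0,-1.4,0],
  [0,0,0,0,0,-1.6,0],
  [0,0,0,0,0,-1.6,0],
  [0,0,0,0,0,-1.6,0],
  [0,0,0,0,0,-1.6,0],
  [0,0,0,0,0,-1.6,0],
  [0,0,0,0,0,-1,0],
  [0,0,0,0,0,0,0],
  [0,0,0,0,0,0,0],
])

```text
time_s: 5.95
ee_pos: [431.0, 151.6, 309.3]
ee_rot: [180.0, 0.1, 11.5]
force: [0.1, -0.6, -3.0]
gripper_width: 57.9
```

Call:
servo_tool([
  [0,0,0,3.7,0,0,0],
  [0,0,0,3.7,0,0,0],
  [0,0,0,0,0,0,0],
  [0,0,0,0,0,0,0],
  [0,0,0,0,0,0,0],
  [0,0,0,0,0,0,0],
  [0,0,0,0,0,0,0],
  [0,0,0,0,0,0,0],
  [0,0,0,0,0,0,0],
  [0,0,0,0,0,0,0],
])

```text
time_s: 7.2
ee_pos: [503.8, 166.4, 309.8]
ee_rot: [180.0, 0.0, 11.5]
force: [0.1, -0.6, -4.5]
gripper_width: 58.1
```

```bash
cat > rd.py <<'E'
from workcell import env
import numpy as np,sys
s=env.state(); y=np.radians(s['ee_rot'][2]); t=s['torque']
print(s['time_s'],s['ee_pos'].round(1),s['ee_rot'].round(2),'F',s['force'].round(2),'T',t.round(3),'w',s['gripper_width'])
print('moment about case y',round(-np.sin(y)*t[0]+np.cos(y)*t[1],4),'about case x',round(np.cos(y)*t[0]+np.sin(y)*t[1],4), 'eff',s['effort'].round(3))
E
python3 rd.py
```

```text
7.2 [503.8 166.4 309.8] [180.     0.    11.47] F [ 0.12 -0.62 -4.45] T [0.069 0.019 0.028] w 58.12351624241143
moment about case y 0.0045 about case x 0.0712 eff [ 3.0000e-03 -4.0744e+01 -2.1435e+01  2.4000e-02 -7.8000e-02  0.0000e+00]
```

Call:
servo_tool([
  [0,0,0,-3.7,0,0,0],
  [0,0,0,-3.7,0,0,0],
  [0,0,0,0,0,0,0],
  [0,0,0,0,0,0,0],
  [0,0,0,0,0,0,0],
  [0,0,0,0,0,0,0],
  [0,0,0,0,0,0,0],
  [0,0,0,0,0,0,0],
  [0,0,0,0,0,0,0],
  [0,0,0,0,0,0,0],
])

```text
time_s: 8.45
ee_pos: [431.3, 151.7, 309.8]
ee_rot: [180.0, -0.0, 11.5]
force: [-0.4, 0.4, -3.7]
gripper_width: 58.3
```

```bash
python3 rd.py
```

```text
8.45 [431.3 151.7 309.8] [180.    -0.    11.46] F [-0.39  0.38 -3.7 ] T [ 0.068 -0.025 -0.046] w 58.26551432186156
moment about case y -0.0378 about case x 0.0612 eff [-3.0000e-03 -3.3820e+01 -2.0609e+01  2.2000e-02 -8.0000e-02  0.0000e+00]
```

The torque reading is noisy, so I average several readings at each end of the stroke.

```bash
cat > rd.py <<'E'
from workcell import env
import numpy as np,sys
A=[];E=[];F=[]
for i in range(8):
    s=env.state(); y=np.radians(s['ee_rot'][2]); t=s['torque']; F.append(s['force'])
    A.append([np.cos(y)*t[0]+np.sin(y)*t[1],-np.sin(y)*t[0]+np.cos(y)*t[1],t[2]]); E.append(s['effort'])
    env.grab_frame('side')
A=np.array(A);E=np.array(E)
print(s['time_s'],s['ee_pos'].round(1),s['ee_rot'].round(2),'F',np.mean(F,0).round(2),'w',s['gripper_width'])
print('moment case xyz',A.mean(0).round(4),'sd',A.std(0).round(4),'eff456',E.mean(0)[3:].round(4),E.std(0)[3:].round(4))
E
python3 rd.py
```

```text
8.8 [431.3 151.7 309.8] [180.    -0.    11.47] F [-0.04  0.16 -3.29] w 57.75056427046078
moment case xyz [ 0.0315  0.0102 -0.0147] sd [0.0235 0.0263 0.0188] eff456 [ 0.0219 -0.0798  0.    ] [0.0001 0.0002 0.    ]
```

Call:
servo_tool([
  [0,0,0,3.7,0,0,0],
  [0,0,0,3.7,0,0,0],
  [0,0,0,0,0,0,0],
  [0,0,0,0,0,0,0],
  [0,0,0,0,0,0,0],
  [0,0,0,0,0,0,0],
  [0,0,0,0,0,0,0],
  [0,0,0,0,0,0,0],
  [0,0,0,0,0,0,0],
  [0,0,0,0,0,0,0],
])

```text
time_s: 10.1
ee_pos: [503.8, 166.4, 309.7]
ee_rot: [180.0, 0.0, 11.5]
force: [-0.8, 0.9, -2.9]
gripper_width: 58.1
```

```bash
python3 rd.py
```

```text
10.45 [503.8 166.4 309.7] [180.     0.    11.46] F [-0.03  0.52 -3.14] w 57.82178754885244
moment case xyz [-0.0024  0.0075 -0.0194] sd [0.0352 0.0177 0.0251] eff456 [ 0.024  -0.0783  0.    ] [0.0002 0.0003 0.    ]
```

The left case is empty: the moment difference is about 0.003 N m and the joint-5 effort is steady. I bring it back and set it down.

Call:
servo_tool([
  [0,0,0,-2.5,0,0,0],
  [0,0,0,-2.5,0,0,0],
  [0,0,0,-2.4,0,0.6,0],
  [0,0,0,0,0,2,0],
  [0,0,0,0,0,2,0],
  [0,0,0,0,0,2,0],
  [0,0,0,0,0,2,0],
  [0,0,0,0,0,1.4,0],
  [0,0,0,0,0,0.5,0],
  [0,0,0,0,0,0.3,0],
])

```text
time_s: 11.75
ee_pos: [431.6, 151.8, 201.9]
ee_rot: [-180.0, -0.0, 11.5]
force: [0.1, 0.3, -2.5]
gripper_width: 57.7
```

```bash
python3 -c "
from workcell import env
s=env.state(); print({k:s[k].round(2) for k in ['ee_pos','ee_rot','force','torque']},s['gripper_width'])"
```

```text
{'ee_pos': array([431.58, 151.77, 201.85]), 'ee_rot': array([-1.800e+02, -4.000e-02,  1.147e+01]), 'force': array([ 0.07,  0.29, -2.54]), 'torque': array([ 0.03, -0.08,  0.04])} 57.74587350766651
```

Call:
servo_tool([
  [0,0,0,0,0,0,0],
  [0,0,0,0,0,0,0],
  [0,0,0,0,0,0,1],
  [0,0,0,0,0,0,1],
  [0,0,0,0,0,0,1],
  [0,0,0,0,0,-1,1],
  [0,0,0,0,0,-2,1],
  [0,0,0,0,0,-3,1],
  [0,0,0,0,0,-3,1],
  [0,0,0,0,0,-2,1],
])

```text
time_s: 13.0
ee_pos: [431.4, 151.7, 313.9]
ee_rot: [-180.0, -0.2, 11.5]
force: [-0.2, 0.3, -0.4]
gripper_width: 91.3
```

Run:
```python
from h import *
s=env.state(); print(s['ee_pos'],s['ee_rot'],s['qpos'])
for n in ['scene','side']:
    p,d=env.grab_frame(n); X=cloud(n,d); cv2.imwrite(f'pics/{n}2.png',p[:,:,::-1])
    mx=p.max(2).astype(int);mn=p.min(2).astype(int)
    m=(d>0)&(mn>110)&(mx-mn<30)&(X[...,2]>44)&(X[...,2]<64)&(X[...,0]>300)&(X[...,0]<700)&(X[...,1]>-420)&(X[...,1]<250)
    k,lab,st,ce=cv2.connectedComponentsWithStats(m.astype(np.uint8))
    for i in range(1,k):
        if st[i,4]<150: continue
        T=X[lab==i]; zt=np.median(T[:,2]); T=T[abs(T[:,2]-zt)<5]
        c,q,a=cv2.minAreaRect(T[:,:2].astype(np.float32)); print(n,ce[i].round(),st[i,4],np.round(c,1),np.round(q,1),round(a,1),zt.round(1))
```

```text
[431.37812537 151.71275153 313.90322079] [-1.79986876e+02 -1.54645650e-01  1.14643706e+01] [ 1.79367476e+01  1.25937113e+01  1.12279072e+02 -5.36369228e-03
  5.49720776e+01  9.64754320e+01]
scene [332. 172.] 516 [ 431.1 -218.1] [ 61.2 110.5] 89.4 55.3
scene [285. 195.] 630 [468.7 -42.6] [109.1  61.6] 19.3 55.3
scene [248. 241.] 810 [430.3 151.9] [109.6  58.5] 10.7 55.0
side [321. 180.] 467 [ 430.1 -214.6] [ 64.2 110.1] 88.9 51.0
side [287. 209.] 406 [452.7 -43.4] [79.2 61.1] 18.6 51.4
side [257. 258.] 707 [429.4 154.8] [110.5  60.5] 12.0 51.8
```

View pics/scene2.png

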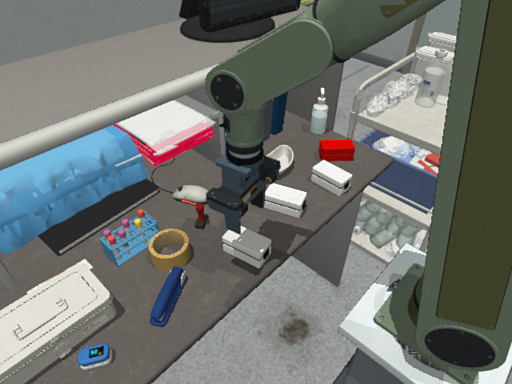

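The left case is set back where it stood, now (430,152) against (430,152) before. I move on to the middle case.

Call:
servo_tool([
  [0,0,-7.4,0,0,0,1],
  [0,0,0,-0.7,4.9,0.4,1],
  [0,0,0,-0.7,4.9,0.4,1],
  [0,0,0,-0.7,4.9,0.4,1],
  [0,0,0,-0.7,4.8,0.4,1],
  [0,0,0,0,0,0,1],
  [0,0,0,0,0,0,1],
  [0,0,0,0,0,0,1],
  [0,0,0,0,0,0,1],
  [0,0,0,0,0,0,1],
])

```text
time_s: 14.35
ee_pos: [467.8, -41.2, 295.9]
ee_rot: [180.0, -0.0, 18.9]
force: [-0.2, -0.3, -0.4]
gripper_width: 91.5
```

Run:
```python
from h import *
s=env.state(); print(s['ee_pos'],s['ee_rot'])
p,d=env.grab_frame('wrist'); cv2.imwrite('pics/w2.png',p[:,:,::-1])
```

```text
[467.78232871 -41.24448534 295.86438616] [ 1.79993625e+02 -9.24440143e-03  1.89338780e+01]
```

View pics/w2.png

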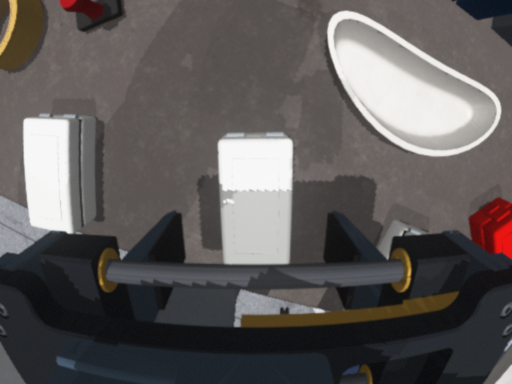

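The middle case is centred and aligned (column ~256). I descend 9.6 cm, close and lift.

Call:
servo_tool([
  [0,0,0,0,0,2,1],
  [0,0,0,0,0,2,1],
  [0,0,0,0,0,2,1],
  [0,0,0,0,0,2,1],
  [0,0,0,0,0,1.6,1],
  [0,0,0,0,0,0,1],
  [0,0,0,0,0,0,0],
  [0,0,0,0,0,0,0],
  [0,0,0,0,0,0,0],
  [0,0,0,0,0,0,0],
], newtons=35)

```text
time_s: 15.65
ee_pos: [467.9, -42.0, 200.2]
ee_rot: [180.0, -0.0, 18.9]
force: [-0.0, -1.0, 2.0]
gripper_width: 58.0
```

Call:
servo_tool([
  [0,0,0,0,0,-0.6,0],
  [0,0,0,0,0,-1.4,0],
  [0,0,0,0,0,-1.6,0],
  [0,0,0,0,0,-1.6,0],
  [0,0,0,0,0,-1.6,0],
  [0,0,0,0,0,-1.6,0],
  [0,0,0,0,0,-1.6,0],
  [0,0,0,0,0,-1,0],
  [0,0,0,0,0,0,0],
  [0,0,0,0,0,0,0],
])

```text
time_s: 16.9
ee_pos: [467.5, -41.9, 309.4]
ee_rot: [-180.0, 0.1, 18.9]
force: [0.6, 0.9, -2.2]
gripper_width: 57.6
```

Call:
servo_tool([
  [0,0,0,3.7,0,0,0],
  [0,0,0,3.7,0,0,0],
  [0,0,0,0,0,0,0],
  [0,0,0,0,0,0,0],
  [0,0,0,0,0,0,0],
  [0,0,0,0,0,0,0],
  [0,0,0,0,0,0,0],
  [0,0,0,0,0,0,0],
  [0,0,0,0,0,0,0],
  [0,0,0,0,0,0,0],
])

```text
time_s: 18.15
ee_pos: [537.9, -18.0, 309.8]
ee_rot: [180.0, -0.0, 18.9]
force: [-0.1, 0.3, -2.3]
gripper_width: 57.7
```

```bash
python3 rd.py
```

```text
18.5 [537.9 -18.  309.7] [180.    -0.    18.86] F [-0.07 -0.15 -2.18] w 58.00547264555509
moment case xyz [ 0.0022 -0.0159 -0.011 ] sd [0.0269 0.0117 0.0429] eff456 [ 0.0529 -0.0599 -0.0007] [0.0002 0.0002 0.    ]
```

Call:
servo_tool([
  [0,0,0,-3.7,0,0,0],
  [0,0,0,-3.7,0,0,0],
  [0,0,0,0,0,0,0],
  [0,0,0,0,0,0,0],
  [0,0,0,0,0,0,0],
  [0,0,0,0,0,0,0],
  [0,0,0,0,0,0,0],
  [0,0,0,0,0,0,0],
  [0,0,0,0,0,0,0],
  [0,0,0,0,0,0,0],
])

```text
time_s: 19.8
ee_pos: [467.9, -41.9, 309.8]
ee_rot: [180.0, -0.0, 18.9]
force: [-0.6, 0.6, -2.1]
gripper_width: 57.9
```

```bash
python3 rd.py
```

```text
20.15 [467.8 -41.9 309.7] [180.     0.    18.87] F [-0.18  0.13 -2.27] w 57.997583010030716
moment case xyz [-0.0038  0.0104  0.014 ] sd [0.013  0.0395 0.0238] eff456 [ 0.0544 -0.0569 -0.0007] [0.0002 0.0003 0.    ]
```

The middle case is also empty. At 2.2 N (0.23 kg) it is lighter than the lightest case plus ball (0.28 kg), and its moment barely changes. I set it back and lift off.

Call:
servo_tool([
  [0,0,0,0,0,1,0],
  [0,0,0,0,0,2,0],
  [0,0,0,0,0,2,0],
  [0,0,0,0,0,2,0],
  [0,0,0,0,0,2,0],
  [0,0,0,0,0,1.2,0],
  [0,0,0,0,0,0.5,0],
  [0,0,0,0,0,0.3,0],
  [0,0,0,0,0,0,0],
  [0,0,0,0,0,0,0],
])

```text
time_s: 21.45
ee_pos: [468.1, -41.9, 200.2]
ee_rot: [180.0, -0.1, 18.9]
force: [0.7, -0.3, -0.6]
gripper_width: 57.8
```

Call:
servo_tool([
  [0,0,0,0,0,0,0],
  [0,0,0,0,0,0,0],
  [0,0,0,0,0,0,1],
  [0,0,0,0,0,0,1],
  [0,0,0,0,0,0,1],
  [0,0,0,0,0,-1,1],
  [0,0,0,0,0,-2,1],
  [0,0,0,0,0,-3,1],
  [0,0,0,0,0,-3,1],
  [0,0,0,0,0,-1,1],
])

```text
time_s: 22.7
ee_pos: [468.2, -42.0, 301.9]
ee_rot: [179.9, -0.2, 18.9]
force: [-0.5, -0.2, -0.6]
gripper_width: 91.4
```

Run:
```python
from h import *
s=env.state(); print(s['ee_pos'],s['ee_rot'],s['qpos'])
for n in ['scene','side']:
    p,d=env.grab_frame(n); X=cloud(n,d); cv2.imwrite(f'pics/{n}3.png',p[:,:,::-1])
    mx=p.max(2).astype(int);mn=p.min(2).astype(int)
    m=(d>0)&(mn>110)&(mx-mn<30)&(X[...,2]>44)&(X[...,2]<64)&(X[...,0]>300)&(X[...,0]<700)&(X[...,1]>-420)&(X[...,1]<250)
    k,lab,st,ce=cv2.connectedComponentsWithStats(m.astype(np.uint8))
    for i in range(1,k):
        if st[i,4]<150: continue
        T=X[lab==i]; zt=np.median(T[:,2]); T=T[abs(T[:,2]-zt)<5]
        c,q,a=cv2.minAreaRect(T[:,:2].astype(np.float32)); print(n,ce[i].round(),st[i,4],np.round(c,1),np.round(q,1),round(a,1),zt.round(1))
```

```text
[468.21660228 -41.9523461  301.87500561] [179.89284076  -0.21351098  18.86406484] [-6.52020007e+00  1.44561732e+01  1.11745473e+02 -6.56859516e-03
  5.35595195e+01  6.46198254e+01]
scene [332. 172.] 524 [ 431.5 -216.5] [ 60.1 109.3] 89.4 55.4
scene [285. 195.] 583 [467.9 -40.9] [108.1  61. ] 18.4 55.2
scene [246. 240.] 905 [430.8 151.3] [109.8  59.8] 11.7 55.0
side [320. 180.] 459 [ 429.6 -213.1] [ 67.9 108.8] 86.6 51.0
side [281. 208.] 537 [467.6 -38.4] [109.8  62.8] 21.2 51.2
side [256. 256.] 807 [429.1 155.1] [110.1  59.5] 12.3 51.6
```

Call:
servo_tool([
  [0,0,10.1,0,0,0,1],
  [0,0,10.1,0,0,0,1],
  [0,0,0,-0.8,4.4,0.2,1],
  [0,0,0,-0.9,4.4,0.2,1],
  [0,0,0,-0.8,4.4,0.2,1],
  [0,0,0,-0.9,4.3,0,1],
  [0,0,0,0,0,0,1],
  [0,0,0,0,0,0,1],
  [0,0,0,0,0,0,1],
  [0,0,0,0,0,0,1],
])

```text
time_s: 24.05
ee_pos: [430.0, -215.1, 293.7]
ee_rot: [-180.0, 0.0, -1.2]
force: [0.3, -0.5, 0.8]
gripper_width: 91.4
```

Run:
```python
from h import *
s=env.state(); print(s['ee_pos'],s['ee_rot'])
p,d=env.grab_frame('wrist'); cv2.imwrite('pics/w3.png',p[:,:,::-1])
```

```text
[ 429.99302272 -215.14969236  293.67696257] [-1.79991471e+02  1.28158310e-02 -1.24089571e+00]
```

View pics/w3.png

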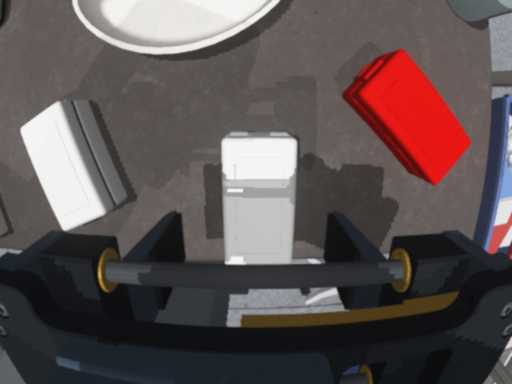

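The right case sits at column ~260, about 2 mm off centre, with the red look-alike clear to the right. I descend, grip, lift and shake.

Call:
servo_tool([
  [0,0,0,0,0.2,2,1],
  [0,0,0,0,0,2,1],
  [0,0,0,0,0,2,1],
  [0,0,0,0,0,2,1],
  [0,0,0,0,0,1.4,1],
  [0,0,0,0,0,0,1],
  [0,0,0,0,0,0,0],
  [0,0,0,0,0,0,0],
  [0,0,0,0,0,0,0],
  [0,0,0,0,0,0,0],
], newtons=35)

```text
time_s: 25.35
ee_pos: [429.8, -218.2, 200.2]
ee_rot: [180.0, -0.0, -1.3]
force: [-0.4, -0.8, 1.3]
gripper_width: 57.5
```

Call:
servo_tool([
  [0,0,0,0,0,-0.6,0],
  [0,0,0,0,0,-1.4,0],
  [0,0,0,0,0,-1.6,0],
  [0,0,0,0,0,-1.6,0],
  [0,0,0,0,0,-1.6,0],
  [0,0,0,0,0,-1.6,0],
  [0,0,0,0,0,-1.6,0],
  [0,0,0,0,0,-1,0],
  [0,0,0,0,0,0,0],
  [0,0,0,0,0,0,0],
])

```text
time_s: 26.6
ee_pos: [429.5, -217.9, 309.4]
ee_rot: [-180.0, 0.1, -1.3]
force: [-0.7, 0.1, -3.0]
gripper_width: 57.6
```

Call:
servo_tool([
  [0,0,0,3.7,0,0,0],
  [0,0,0,3.7,0,0,0],
  [0,0,0,0,0,0,0],
  [0,0,0,0,0,0,0],
  [0,0,0,0,0,0,0],
  [0,0,0,0,0,0,0],
  [0,0,0,0,0,0,0],
  [0,0,0,0,0,0,0],
  [0,0,0,0,0,0,0],
  [0,0,0,0,0,0,0],
])

```text
time_s: 27.85
ee_pos: [503.7, -219.8, 309.8]
ee_rot: [180.0, 0.0, -1.3]
force: [0.4, 0.5, -3.1]
gripper_width: 58.0
```

```bash
python3 rd.py
```

```text
28.2 [ 503.7 -219.8  309.8] [180.    -0.    -1.34] F [-0.05 -0.33 -3.25] w 57.75205295667709
moment case xyz [ 0.0257  0.0488 -0.0038] sd [0.0243 0.0307 0.0357] eff456 [ 0.0675 -0.0921  0.0002] [0.0003 0.0003 0.    ]
```

Call:
servo_tool([
  [0,0,0,-3.7,0,0,0],
  [0,0,0,-3.7,0,0,0],
  [0,0,0,0,0,0,0],
  [0,0,0,0,0,0,0],
  [0,0,0,0,0,0,0],
  [0,0,0,0,0,0,0],
  [0,0,0,0,0,0,0],
  [0,0,0,0,0,0,0],
  [0,0,0,0,0,0,0],
  [0,0,0,0,0,0,0],
])

```text
time_s: 29.5
ee_pos: [429.7, -218.1, 309.8]
ee_rot: [180.0, -0.0, -1.3]
force: [-0.9, 0.3, -2.7]
gripper_width: 57.6
```

```bash
python3 rd.py
```

```text
29.85 [ 429.7 -218.1  309.8] [179.99  -0.    -1.34] F [ 0.18  0.05 -3.18] w 57.76321513672097
moment case xyz [ 0.0173 -0.0037  0.014 ] sd [0.0313 0.0272 0.0299] eff456 [ 0.0467 -0.0272  0.0002] [0.0003 0.0004 0.    ]
```

The right case rattles. Its moment about the case width differs by 0.053 N m, and the joint-5 effort shifts by 0.065 against about 0.002 for the other two. I carry it over the dish.

Call:
servo_tool([
  [0,0,0,1.4,-0.6,0,0],
  [0,0,0,2.2,-0.9,0,0],
  [0,0,0,2.3,-0.9,0,0],
  [0,0,0,2.3,-0.9,0,0],
  [0,0,0,2.3,-0.9,0,0],
  [0,0,0,2.3,-0.9,0,0],
  [0,0,0,2,-0.8,0,0],
  [0,0,0,1.2,-0.5,0,0],
  [0,0,0,0.5,-0.3,0,0],
  [0,0,0,0,0,0,0],
])

```text
time_s: 31.15
ee_pos: [596.4, -154.6, 309.5]
ee_rot: [180.0, 0.0, -1.3]
force: [0.2, 0.2, -2.2]
gripper_width: 57.8
```

Call:
servo_tool([
  [0,0,0,0,0,0,0],
  [0,0,0,0,0,0,0],
  [0,0,0,0,0,0,0],
  [0,0,0,0,0,0,0],
  [0,0,0,0,0,0,0],
  [0,0,0,0,0,0,0],
  [0,0,0,0,0,0,0],
  [0,0,0,0,0,0,0],
  [0,0,0,0,0,0,0],
  [0,0,0,0,0,0,0],
])

```text
time_s: 32.4
ee_pos: [596.2, -154.9, 309.8]
ee_rot: [180.0, -0.0, -1.3]
force: [-0.6, 0.1, -4.1]
gripper_width: 57.8
```

```bash
python3 rd.py
python3 - <<'E'
from h import *
for n in ['scene','side']:
    p,d=env.grab_frame(n); X=cloud(n,d); cv2.imwrite(f'pics/{n}4.png',p[:,:,::-1])
    mx=p.max(2).astype(int);mn=p.min(2).astype(int)
    for lo,hi,nm in [(44,64,'table'),(148,175,'held'),(24,40,'dish')]:
        m=(d>0)&(mn>90)&(mx-mn<30)&(X[...,2]>lo)&(X[...,2]<hi)&(X[...,0]>300)&(X[...,0]<700)&(X[...,1]>-280)&(X[...,1]<250)
        k,lab,st,ce=cv2.connectedComponentsWithStats(m.astype(np.uint8))
        for i in range(1,k):
            if st[i,4]<120: continue
            T=X[lab==i]; zt=np.median(T[:,2])
            c,q,a=cv2.minAreaRect(T[:,:2].astype(np.float32)); print(n,nm,ce[i].round(),st[i,4],np.round(c,1),np.round(q,1),round(a,1),zt.round(1))
p,d=env.grab_frame('wrist'); cv2.imwrite('pics/w4.png',p[:,:,::-1])
E
```

```text
32.75 [ 596.2 -155.   309.8] [180.     0.    -1.34] F [-0.03  0.13 -3.35] w 57.90143240517599
moment case xyz [0.0145 0.0092 0.0146] sd [0.0149 0.0263 0.0219] eff456 [ 0.0508 -0.053   0.0002] [0.0001 0.0001 0.    ]
scene table [285. 195.] 634 [468.5 -42. ] [109.1  62.9] 19.1 55.3
scene table [246. 240.] 906 [430.2 151.8] [109.7  59.9] 11.0 55.1
scene held [285. 133.] 289 [ 571.6 -154. ] [60.8 62.6] 88.8 164.6
scene dish [266. 163.] 296 [ 605.8 -149.5] [ 95.8 196.9] 0.7 32.5
scene dish [196. 193.] 269 [676.2 109.1] [68.2 52.1] 21.9 32.8
scene dish [281. 205.] 137 [461.5 -16.5] [111.6  10.7] 18.9 30.4
scene dish [243. 252.] 162 [424.4 178. ] [109.2  15.5] 18.8 30.7
side table [281. 208.] 578 [467.6 -37.1] [110.2  63. ] 18.8 51.4
side table [256. 256.] 810 [429.7 155.4] [110.9  60.3] 11.7 51.8
side held [274. 147.] 236 [ 565.3 -155.7] [72.4 51.6] 88.2 160.4
side dish [254. 178.] 217 [ 604. -138.] [ 94.  178.8] 0.4 29.1
side dish [190. 216.] 246 [675.7 112.2] [67.2 51.4] 21.1 30.9
side dish [280. 218.] 155 [458.6 -13.3] [112.1  21.1] 24.6 31.9
side dish [254. 268.] 172 [425.6 179.6] [112.8  15.2] 14.5 31.0
```

View pics/scene4.png

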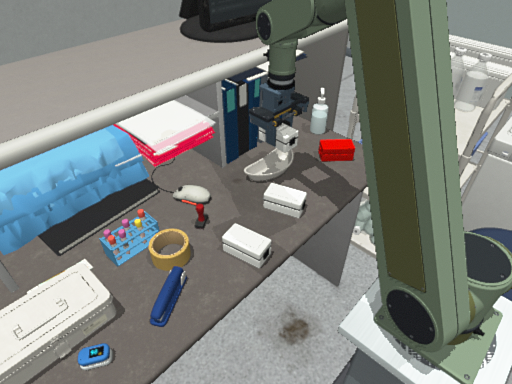

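View pics/w4.png

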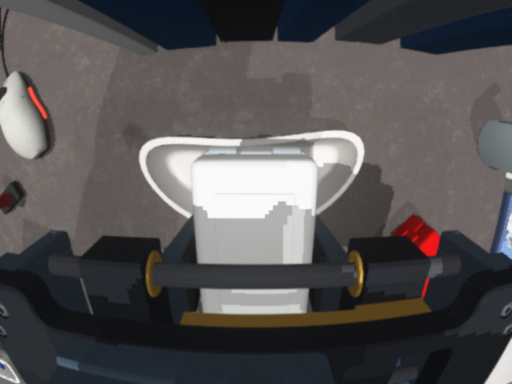

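The scene view shows the right case held above the dish at (285,133), clear of its rim, with the left and middle cases standing where they began. The wrist view shows the case over the dish, with nothing else disturbed. I hand the job in.

```bash
python3 -c "
from workcell import env
print(env.job_done()); s=env.state(); print(s['time_s'],s['ee_pos'],s['gripper_width'])"
```

```text
the job is handed in; nothing more can be done
None
the job is handed in; nothing more can be done
```

The right-hand case is the one that rattles. It is handed in held still and level over the kidney dish, at about 33 s of the 72 s allowed; `env.job_done()` gave no verdict.

**Shaking:** I lifted each case about 110 mm and gave it 70 mm strokes at about 0.3 m/s, going from left to right. The left and middle cases were then set back.

| Case | Moment difference, forward vs back (N m) | Joint-5 effort shift (N m) |
|---|---|---|
| Left | 0.003 | 0.002 |
| Middle | 0.026 | 0.003 |
| Right | 0.053 | 0.065 |

- **Middle case:** its 0.026 N m was within the sensor noise. At about 0.23 kg it is also lighter than any case with the ball in it could be.
- **Single readings misled:** the first unaveraged torque readings on the left case differed by 0.042 N m. That was noise, so I averaged eight readings at each end after that.

**Last checks:**
- **Held case:** its underside is about 108 mm up, and its middle is about 10 mm from the dish's middle.
- **Other cases:** the left and middle cases stand within about 2 mm of where they began.
- **Bystanders:** nothing looked moved in the last pictures. The dish measured within 1 mm along x; the held case hid part of it along y. I did not re-measure the stamp, bottle or stapler.
- **Camera disagreement:** the scene and side cameras differ by about 4 mm in y and height, well within the tolerances.

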